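Let out the herb garden's drip tray with its rocker gate

ROBOT

A 6-joint arm with a two-finger parallel gripper is mounted at the origin on the work surface. World frame = base frame: x ahead of the robot, y to its left, z up, the work surface at z = 0. Lengths are in m, angles in rad, forces in N, time in s.
With the tool pointing down it reaches from about 0.375 to 0.975 m from the base axis. Payload 3.8 kg.
Tool frame: the origin (TCP) lies on the centre line of the jaws, within the pads' length; the fingertips stand 25 mm ahead of it and the grasp point (between the pads) lies 6 mm ahead of it; y points along the fingers, z is the direction in which the jaws open and shut, and the axes are right-handed (so a half turn about y gives the same grasp; the last joint's range is limited). The gripper opens to 85 mm and grips with 20 to 120 N. Pads are 22 mm wide; open, the fingers measure 114 mm over their backs; the gripper's body (76 mm by 85 mm) begins 54 mm behind the grasp point. The pads swing forward as they close: fully open they stand 13 mm farther back than shut.
Start: joints at [1.131, 0.264, 1.604, -0, 1.274, -0.037], TCP at [0.265, 0.621, 0.256] pointing down, gripper open.
Joint ranges: [-2.63, 2.63], [-0.94, 2.18], [0.31, 2.57], [-1.31, 4.45], [0, 2.66], [-2.55, 2.55]. Speed limits (rad/s): [2.57, 2.57, 3.14, 3.14, 3.14, 3.14].

INTERFACE

Orientations are given as a rotation vector (axis times angle).
In Python, from workcell import bot gives the robot as it stands.
- The arm moves only by the shell command python3 -m jog 'ROWS' [FORCE]. ROWS is JSON, a list of rows, each a list of 5 numbers: the shift along the world's x, y, z in mm, then the turn about the world's z in degrees, then the finger opening in mm, from 0 to 85.4. A call has exactly 10 rows; each row is the pose to reach, as a shift and turn from the pose commanded when the call began; what a row does not reach only later rows make up. A row lasts 1/8 s, in which the tool goes at most 62.5 mm and 10.7 degrees, less where a joint would pass 70% of its speed; a pose out of reach is approached as far as the arm can. A call with a gripper value outside its range is refused whole. The fingers move at their own pace and stop on an object; FORCE is the grip in N (left out, the last holds). Time passes only in rows, so rows that repeat a pose let the fingers close, or fill a call up. It gives the time, the measured TCP pose, the force and the opening at its end, in the units of the state.
- bot.read_state(): the state, without advancing time (a new reading comes with each control period).
- bot.read_camera(name): name is "side" or "top" or "wrist"; returns a dict with "pixels" (420x560x3 uint8, red, green, blue), "fx", "fy", "cx", "cy" (pixels), "dist" ([k1, k2, p1, p2, k3] as OpenCV has them; the pictures are not rectified), "R" (3x3) and "t" (3): a world point X has camera coordinates R X + t. Camera axes: x right, y down, z forward; pixel columns grow to the right and rows downward; lengths in m; the calibration is good to about 2 mm. A picture is of the moment at which its call begins. There is no depth.
- bot.finish_job(): hands the job in, once; it reports no verdict.
The state is a dict: "time": time; "q": joint angles; "joint_vel": joint speeds; "joint_torque": joint torques, N m; "tool_pos": TCP position; "tcp_rot": TCP orientation; "wrist_force": force on the tool from outside, world axes, zero at the start; "torque": the same for the moment, N m; "width": opening from 0.0 (shut) to 1.0 (fully open).
Only numpy, scipy, OpenCV 4.12 (cv2) and the standard library are available. Lean on these libraries where they do the work, as an engineer would, in place of code of your own. Each camera call takes 0.05 s, during which the arm holds its last target.

TASK

Open the herb garden's drip tray: press the thumb pad of the rocker fully down so that its other end lifts the gate, and keep it down until the sprung tray has slid out under the gate; then let the pad up so that the gate drops again. Next put the fingertips into the tray behind its front wall and draw it the rest of the way out, until it meets its stop. Only press and pull: lift nothing, and leave the pot, cup, coaster and trowel where they are.

Things in the scene. Friction and masses are not known exactly. Their poses are not given: they have to be found in the camera images.
- garden: White herb garden, fixed. Origin: middle of its tray bay's front face, on the counter; x to its back, y to the left seen from the front. Bay: x 0 to 190, y -70 to 70 mm, deck 50 mm high with a grey drip grate; gate guide posts at its front corners (x -11 to 0, beyond y +-59 mm) 66 mm high. Planter on the -y side: y -370 to -70 mm, 105 mm high, herbs to about 220 mm, nearest at x 95, y -145 mm.
- rocker: White rocking lever on the bay's deck. Origin: its axle (along garden y), 31 mm behind the bay's front face, 72 mm above the counter. At rest its rear end stands 0.28 rad up; pressed fully it turns 0.56 rad, to 0.28 rad below level. Its nose, 36 mm ahead of the axle, lifts the gate. Springs back when let go. Takes about 2 N on the pad at first, 4 to 5 N fully down, then meets a hard stop.
- pad (a point): Middle of the top of the rocker's thumb pad, a plate 36 mm (garden x) by 46 mm (y), centred 47 mm behind the axle, 78 mm behind the bay's front face; at rest 89 mm above the counter and tilted. Pressed fully down it sinks 26 mm, to 63 mm above the counter, and moves back about 2 mm; as it then slopes down to the rear, a blunt fingertip bottoms it at about 66 mm.
- gate (a joint): Lift of the gate in m: 0 down, about 0.0195 fully up. A white plate 122 mm wide, 4 mm thick, 45 mm high (lowest 16 mm only 98 wide, to drop inside the tray), sliding up and down in the posts across the bay's mouth, 3 to 7 mm before the bay's front face; when down its lower edge is 13 mm above the counter. The tray passes under it above about 0.0135.
- gate_edge (a point): Middle of the gate's lower edge.
- tray: White open tray, loose, about 180 g, on the counter in the bay; 150 mm long (its x, along garden x), 114 wide, 26 high, walls and floor 3 mm. Origin: middle of its underside. A damped spring presses it on the gate; gate up, it slides out 62 mm in under 1 s, leaving 55 mm open between dropped gate and front wall. A cross wall inside meets the dropped gate as the stop, 115 mm out.
- tray_lip (a point): Middle of the top of the tray's front wall, at its inner face, 26 mm above the counter. In the garden's frame its x is 0 with the tray home, about -0.062 when the spring has pushed it out, -0.115 at the stop.
- pot: Terracotta flowerpot, empty, 92 mm across the rim, 85 mm high; origin at the centre of its underside. A bystander, beside the tray's path.
- cup: Clear acrylic cup, 72 mm across, 100 mm high; origin at the centre of its underside. A bystander, beside the tray's path; the cup and pot may have changed places.
- coaster: Round white ceramic coaster, 96 mm across, 9 mm thick, lying flat in front of the planter; origin at the centre of its underside. A bystander.
- trowel: Steel hand trowel with a wooden handle, 250 mm long, lying on the counter at the left of the bay; origin near its middle on the counter, x towards the blade. A bystander.

How it is judged:
On the way, in this order (a step that is already met when the one before it is completed fails the run):
1. the rocker is pressed with the fingers and the gate is raised (contact force between the fingers and rocker above 0.5 N and value of joint gate above 0.0125 m), for 0.04 s.
2. the spring has pushed the tray out under the gate and the gate has dropped again (x of tray_lip in the frame of garden below -0.045 m and value of joint gate below 0.003 m), for 0.1 s.
At the end, for the whole second after the job is handed in: The tray is out to its stop (within 10 mm), flat on the counter and at rest; the gate is down (within 3 mm); pot, cup, coaster and trowel are within 15 mm of where they stood (x of tray_lip in the frame of garden between -0.125 and -0.105 m and value of joint gate below 0.003 m and height (world z) of tray below 0.004 m and angle between tray's own z axis and vertical below 0.04 rad and linear speed of tray below 0.01 m/s and distance of each of pot, cup, coaster, trowel from where it was at the start of the episode below 0.015 m); the robot touches nothing.
It fails at once if the tray is lifted or tipped (height (world z) of tray above 0.012 m or angle between tray's own z axis and vertical above 0.12 rad).
It fails at once if a bystander is lifted, tipped or pushed away (distance of any of pot, cup, coaster, trowel from where it was at the start of the episode above 0.015 m or angle between any of pot, cup's own z axis and vertical above 0.3 rad).
It also fails if it takes over 45 s, if anything falls off the work surface, if the arm or the gripper's body presses on something with over 40 N, if the wrist force passes 120 N, or if a joint passes its speed limit or range.

## Working session

There is one attempt and no reset: what is moved stays moved. The work goes in short steps, Python scripts to look and compute and a shell command to move; the robot and the scene stay as the last step left them, time stands still between calls to the robot, and variables do not carry over. Pictures are saved under pics/ and viewed, and the job is handed in when it is done.

```bash
mkdir -p pics; ls; python3 - <<'E'
from workcell import bot
import cv2
s=bot.read_state(); print(s['time'],s['tool_pos'],s['tcp_rot'],s['width'])
for n in ['top','side']:
    c=bot.read_camera(n); cv2.imwrite(f'pics/{n}0.png',c['pixels'][:,:,::-1])
    print(n,c['fx'],c['cx'],c['cy'],c['dist'],c['R'],c['t'])
E
```

```text
pics
0.0 [0.26428663 0.62036219 0.25491868] [-1.54986557  0.31649675 -0.31560302] 0.9994664729824952
top 389.65175986905086 278.78054067088283 206.5849848244562 [-0.09558265  0.          0.          0.          0.        ] [[-0.12607454 -0.9920168  -0.00280504]
 [-0.97086305  0.12396602 -0.20507892]
 [ 0.20378947 -0.02313192 -0.97874142]] [0.07374209 0.58343649 0.84691851]
side 483.71419232852423 270.7151775264136 213.08449832337632 [-0.08182711  0.          0.          0.          0.        ] [[ 0.72564796 -0.68799355  0.00999594]
 [-0.49287832 -0.52988109 -0.69014273]
 [ 0.48011041  0.49587388 -0.72360424]] [-0.41826203  0.35448876  0.90424425]
```

View pics/top0.png

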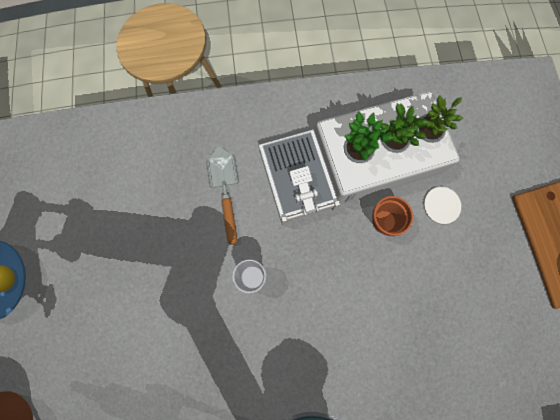

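View pics/side0.png

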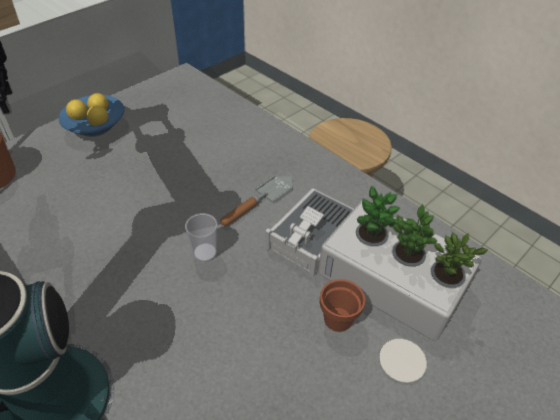

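```bash
python3 - <<'E'
import cv2
a=cv2.imread('pics/top0.png')[110:240,230:370]; cv2.imwrite('pics/top0c.png',cv2.resize(a,None,fx=5,fy=4.6,interpolation=cv2.INTER_CUBIC) if 0 else cv2.resize(a,None,fx=4.5,fy=4.5,interpolation=cv2.INTER_CUBIC))
a=cv2.imread('pics/side0.png')[180:290,250:390]; cv2.imwrite('pics/side0c.png',cv2.resize(a,None,fx=5,fy=5,interpolation=cv2.INTER_CUBIC))
E
```

```text
(no output)
```

View pics/top0c.png

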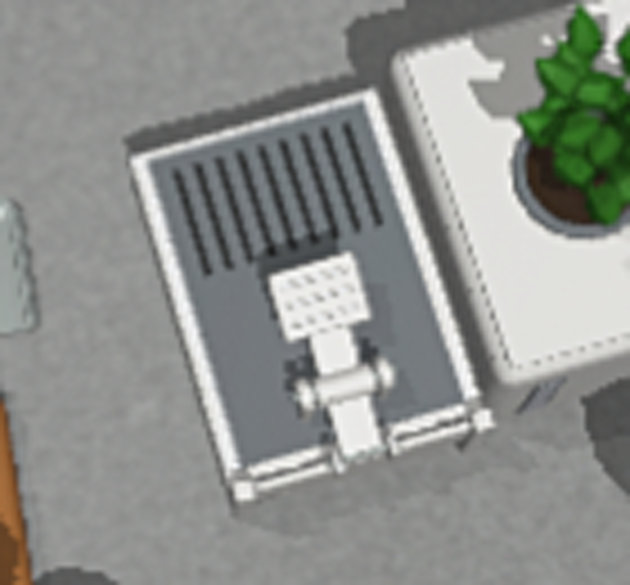

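View pics/side0c.png

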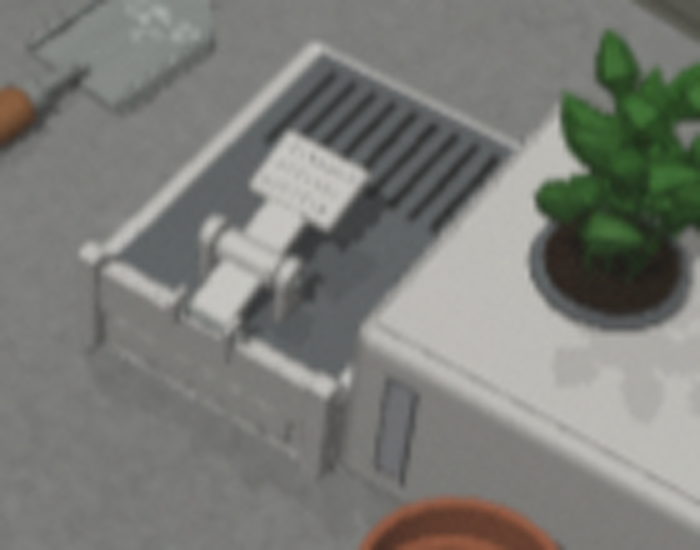

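```bash
cat >h.py <<'E'
import numpy as np,cv2
from workcell import bot
def proj(c,X):
    K=np.array([[c['fx'],0,c['cx']],[0,c['fy'],c['cy']],[0,0,1]])
    return cv2.projectPoints(np.asarray(X,float).reshape(-1,3),cv2.Rodrigues(np.array(c['R']))[0],np.array(c['t'],float),K,np.array(c['dist'],float))[0].reshape(-1,2)
def toplane(c,uv,z):
    K=np.array([[c['fx'],0,c['cx']],[0,c['fy'],c['cy']],[0,0,1]]);R=np.array(c['R']);t=np.array(c['t'])
    p=cv2.undistortPoints(np.array([[uv]],float),K,np.array(c['dist'],float))[0,0]
    d=R.T@np.array([*p,1]);o=-R.T@t
    return o+d*(z-o[2])/d[2]
def G(p,P):
    P=np.asarray(P,float).reshape(-1,3);c,s=np.cos(p[2]),np.sin(p[2])
    return np.c_[p[0]+c*P[:,0]-s*P[:,1],p[1]+s*P[:,0]+c*P[:,1],P[:,2]]
E
python3 - <<'E'
from h import *
from scipy.optimize import least_squares
top=bot.read_camera('top');side=bot.read_camera('side')
T=[((.19,.07,.05),(132,160)),((.19,-.07,.05),(376,92)),((-.0055,.0645,.066),(243,490)),((-.0055,-.0645,.066),(483,420)),((.078,0,.089),(320,297))]
S=[((.19,.07,.05),(317,43)),((-.0055,.0645,.066),(92,252)),((-.0055,-.0645,.066),(346,378)),((.078,0,.089),(310,178))]
Tu=np.array([t[1] for t in T])/4.5+[230,110]; Su=np.array([t[1] for t in S])/5+[250,180]
f=lambda p:np.r_[(proj(top,G(p,[t[0] for t in T]))-Tu).ravel(),(proj(side,G(p,[t[0] for t in S]))-Su).ravel()]
r=least_squares(f,[.55,0,0.]);p=r.x
print(p,np.degrees(p[2]));print(r.fun.reshape(-1,2).round(1))
np.save('g.npy',p)
print('pad',G(p,[(.078,0,.089),(0,0,0),(-.062,0,.026),(-.115,0,.026)]))
g=lambda X:(np.array([[np.cos(p[2]),np.sin(p[2])],[-np.sin(p[2]),np.cos(p[2])]])@(X[:2]-p[:2])).round(3)
for n,c,uv,z in [('pot rim',top,(393,216),.085),('cup base',top,(252,278),.0),('coaster',top,(443,205),.009),('trowel end',top,(233,242),.01),('trowel blade',top,(222,150),.0),('pot s',side,(342,300),.085),('cup rim s',side,(202,226),.1)]:
    X=toplane(c,uv,z);print(n,X.round(3),g(X))
s=bot.read_state();R=cv2.Rodrigues(np.array(s['tcp_rot']))[0];print(R.round(3))
E
```

```text
[ 0.57364793 -0.07440516  0.1738269 ] 9.959547912320874
[[-0.2 -0.5]
 [-0.1 -1.1]
 [ 1.3 -0.3]
 [ 0.9 -1. ]
 [ 0.3 -1.6]
 [-1.1 -0.3]
 [ 0.1  0.3]
 [-3.9  1.4]
 [ 0.3 -0.5]]
pad [[ 0.65047248 -0.06091484  0.089     ]
 [ 0.57364793 -0.07440516  0.        ]
 [ 0.51258226 -0.08512824  0.026     ]
 [ 0.46038097 -0.09429474  0.026     ]]
pot rim [ 0.528 -0.255  0.085] [-0.076 -0.17 ]
cup base [0.435 0.084 0.   ] [-0.109  0.18 ]
coaster [ 0.551 -0.411  0.009] [-0.081 -0.327]
trowel end [0.526 0.119 0.01 ] [-0.014  0.199]
trowel blade [0.767 0.124 0.   ] [0.225 0.162]
pot s [ 0.526 -0.26   0.085] [-0.079 -0.175]
cup rim s [0.437 0.078 0.1  ] [-0.108  0.174]
[[ 0.92  -0.001  0.392]
 [-0.392 -0.001  0.92 ]
 [-0.    -1.    -0.001]]
```

```bash
python3 - <<'E'
from h import *
from scipy.optimize import least_squares
top=bot.read_camera('top');side=bot.read_camera('side')
T=[((.19,.07,.05),(132,160)),((.19,-.07,.05),(376,92)),((-.0055,.0645,.066),(243,490)),((-.0055,-.0645,.066),(483,420)),((.078,0,.089),(320,297))]
S=[((.19,.07,.05),(317,43)),((-.0055,.0645,.066),(92,252)),((-.0055,-.0645,.066),(330,385)),((.078,0,.089),(310,178))]
Tu=np.array([t[1] for t in T])/4.5+[230,110]; Su=np.array([t[1] for t in S])/5+[250,180]
f=lambda p:np.r_[(proj(top,G(p,[t[0] for t in T]))-Tu).ravel(),(proj(side,G(p,[t[0] for t in S]))-Su).ravel()]
r=least_squares(f,[.55,0,0.]);p=r.x
print(p,np.degrees(p[2]));print(r.fun.reshape(-1,2).round(1))
np.save('g.npy',p)
print('pad',G(p,[(.080,0,.089),(0,0,0),(-.062,0,.026),(-.115,0,.026)]).round(4))
E
python3 -m jog '[[30,-60,0,8,0],[60,-120,0,16,0],[90,-180,0,24,0],[120,-240,0,33,0],[150,-300,0,33,0],[180,-360,0,33,0],[220,-420,0,33,0],[260,-475,0,33,0],[300,-530,0,33,0],[340,-585,0,33,0]]' 20
```

```text
[ 0.57256681 -0.07331201  0.16406478] 9.400219207192528
[[ 0.1 -0.4]
 [ 0.4 -0.6]
 [ 0.8 -0. ]
 [ 0.6 -0.2]
 [ 0.2 -1.2]
 [-1.  -0.1]
 [-0.5  0.1]
 [-1.6  0.2]
 [-0.1 -0.3]]
pad [[ 0.6515 -0.0602  0.089 ]
 [ 0.5726 -0.0733  0.    ]
 [ 0.5114 -0.0834  0.026 ]
 [ 0.4591 -0.0921  0.026 ]]
time: 1.55
tool_pos: [0.5743, 0.0774, 0.2566]
tcp_rot: [-1.566, -0.137, 0.135]
wrist_force: [0.7, 0.9, 0.2]
width: 0.004
```

```bash
python3 -m jog '[[25,-45,-20,0,0],[47,-95,-50,0,0],[47,-95,-80,0,0],[47,-95,-100,0,0],[47,-95,-115,0,0],[47,-95,-120,0,0],[47,-95,-120,0,0],[47,-95,-120,0,0],[47,-95,-120,0,0],[47,-95,-120,0,0]]'
python3 - <<'E'
from h import *
s=bot.read_state();R=cv2.Rodrigues(np.array(s['tcp_rot']))[0];print(s['tool_pos'],R.round(3),s['wrist_force'],s['q'])
for n in ['top','side','wrist']:
    c=bot.read_camera(n); cv2.imwrite(f'pics/{n}1.png',c['pixels'][:,:,::-1])
c=bot.read_camera('top')
E
```

```text
time: 2.8
tool_pos: [0.6207, -0.0157, 0.1369]
tcp_rot: [-1.567, -0.137, 0.135]
wrist_force: [0.3, -0.1, 1.0]
width: -0.003
[ 0.62069046 -0.01568662  0.13690568] [[ 0.985  0.001 -0.172]
 [ 0.172 -0.     0.985]
 [ 0.001 -1.    -0.   ]] [ 0.30858314 -0.10583094  0.99245133] [-6.53784850e-02  2.60629812e-01  1.83906449e+00 -7.93559410e-06
  1.04089953e+00 -1.80940272e+00]
```

View pics/side1.png

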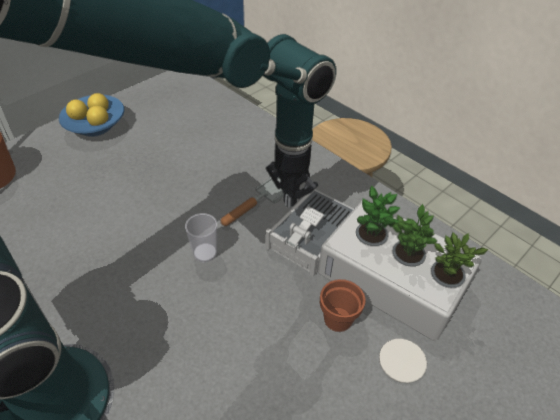

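View pics/wrist1.png

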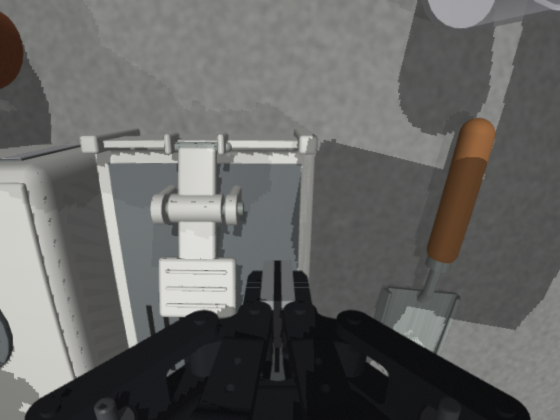

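```bash
python3 -m jog '[[15,-22,0,0,0],[31,-44,0,0,0],[31,-44,-5,0,0],[31,-44,-10,0,0],[31,-44,-10,0,0],[31,-44,-10,0,0],[31,-44,-10,0,0],[31,-44,-10,0,0],[31,-44,-10,0,0],[31,-44,-10,0,0]]'
python3 - <<'E'
from h import *
s=bot.read_state();print(s['tool_pos'],s['wrist_force'])
p=np.load('g.npy')
a=[];V=[]
for n in ['top','side','wrist']:
    c=bot.read_camera(n); im=c['pixels'][:,:,::-1].copy(); cv2.imwrite(f'pics/{n}2.png',im)
    print(n,proj(c,G(p,[(.078,0,.089),(-.0055,.0645,.066),(-.0055,-.0645,.066)])).round(1).tolist())
a=cv2.imread('pics/side2.png')[170:290,240:380];cv2.imwrite('pics/side2c.png',cv2.resize(a,None,fx=5,fy=5,interpolation=cv2.INTER_CUBIC))
E
```

```text
time: 4.25
tool_pos: [0.6514, -0.0597, 0.1264]
tcp_rot: [-1.567, -0.136, 0.136]
wrist_force: [-0.8, 0.3, 0.3]
width: 0.001
[ 0.65144356 -0.0597007   0.12640912] [-0.81017232  0.27245666  0.28256303]
top [[301.3, 174.8], [284.8, 218.8], [338.0, 203.1]]
side [[311.9, 215.3], [267.9, 230.5], [314.4, 257.2]]
wrist [[275.7, 262.4], [399.2, 100.0], [154.8, 97.7]]
```

View pics/side2c.png

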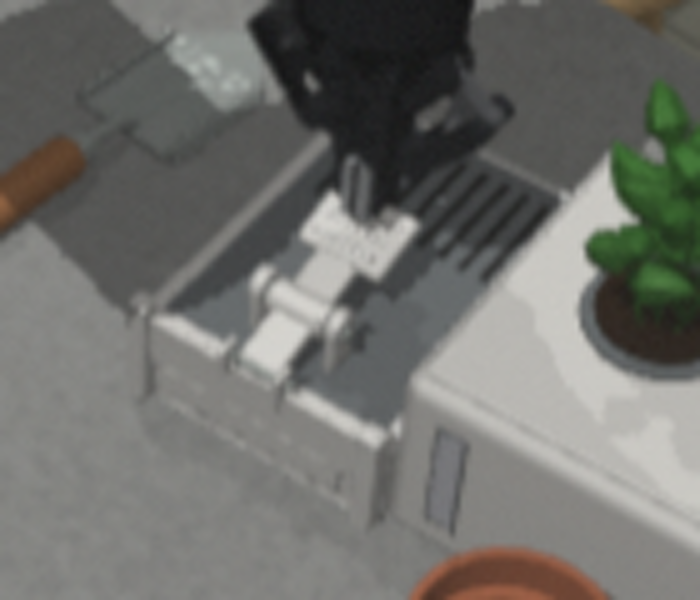

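View pics/wrist2.png

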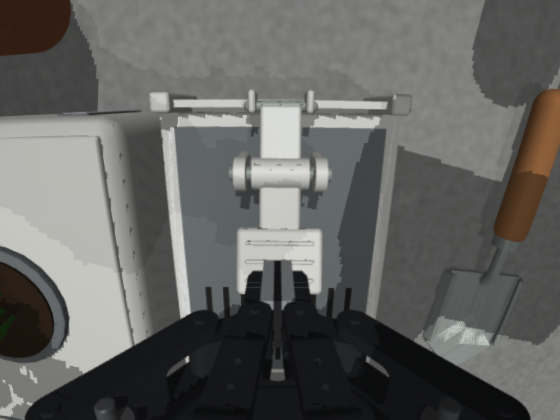

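```bash
python3 -m jog '[[0,0,-6,0,0],[0,0,-12,0,0],[0,0,-17,0,0],[0,0,-22,0,0],[0,0,-26,0,0],[0,0,-30,0,0],[0,0,-32,0,0],[0,0,-34,0,0],[0,0,-34,0,0],[0,0,-34,0,0]]'
python3 - <<'E'
from h import *
s=bot.read_state();print(s['tool_pos'],s['wrist_force'])
c=bot.read_camera('side'); a=c['pixels'][170:290,200:380,::-1].copy();cv2.imwrite('pics/side3c.png',cv2.resize(a,None,fx=4.4,fy=4.4,interpolation=cv2.INTER_CUBIC))
E
```

```text
time: 5.65
tool_pos: [0.6516, -0.0598, 0.0924]
tcp_rot: [-1.567, -0.136, 0.136]
wrist_force: [4.6, 0.5, 3.0]
width: 0.002
[ 0.65160721 -0.05977982  0.09241089] [4.56582859 0.48523793 2.95208789]
```

View pics/side3c.png

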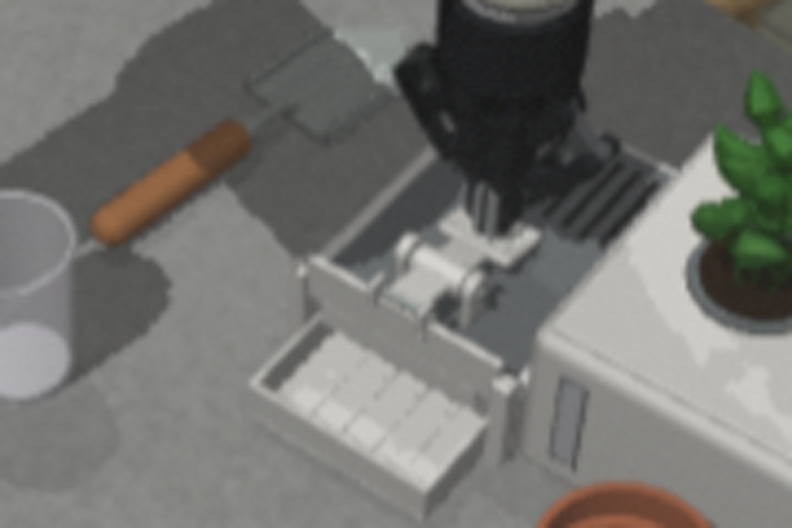

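The tray has come out under the raised gate. I'll hold a moment longer, then release.

```bash
python3 -m jog '[[0,0,0,0,0],[0,0,0,0,0],[0,0,0,0,0],[0,0,0,0,0],[0,0,8,0,0],[0,0,18,0,0],[0,0,30,0,0],[0,0,50,0,0],[0,0,70,0,0],[0,0,70,0,0]]'
python3 - <<'E'
from h import *
s=bot.read_state();print(s['tool_pos'],s['wrist_force'])
p=np.load('g.npy')
for n in ['side','top']:
    c=bot.read_camera(n);cv2.imwrite(f'pics/{n}4.png',c['pixels'][:,:,::-1])
    print(n,proj(c,G(p,[(-.065,.057,.026),(-.065,-.057,.026)])))
c=bot.read_camera('side'); a=c['pixels'][170:290,200:380,::-1].copy();cv2.imwrite('pics/side4c.png',cv2.resize(a,None,fx=4.4,fy=4.4,interpolation=cv2.INTER_CUBIC))
E
```

```text
time: 6.95
tool_pos: [0.6533, -0.0599, 0.1658]
tcp_rot: [-1.568, -0.14, 0.132]
wrist_force: [0.6, -0.6, 0.1]
width: -0.004
[ 0.65332497 -0.05992054  0.16580932] [ 0.55976008 -0.64072194  0.06950011]
side [[254.72995238 258.83964684]
 [295.26514236 283.66340336]]
top [[294.88127083 244.54002867]
 [340.3679956  230.83980071]]
```

View pics/side4c.png

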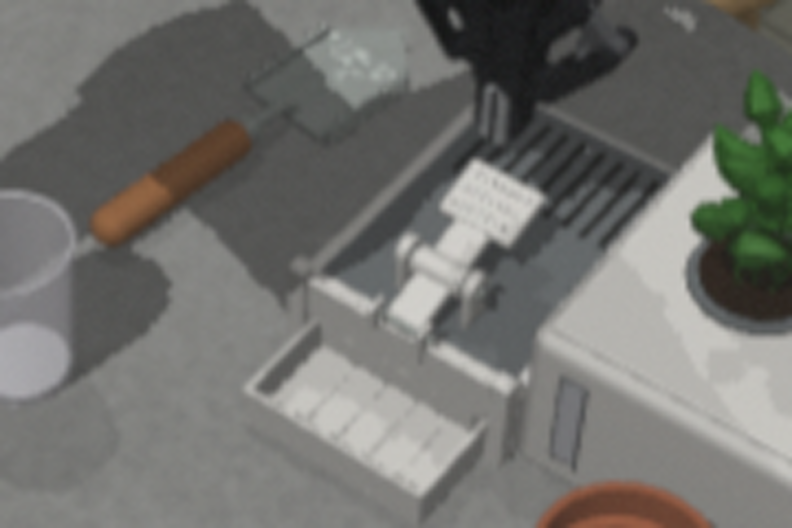

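```bash
python3 -m jog '[[-50,-9,0,0,0],[-100,-18,0,0,0],[-117,-20,-10,0,0],[-117,-20,-40,0,0],[-117,-20,-70,0,0],[-117,-20,-95,0,0],[-117,-20,-105,0,0],[-117,-20,-105,0,0],[-117,-20,-105,0,0],[-117,-20,-105,0,0]]'
python3 - <<'E'
from h import *
s=bot.read_state();print(s['tool_pos'],s['wrist_force'])
for n in ['side','wrist']:
    c=bot.read_camera(n);cv2.imwrite(f'pics/{n}5.png',c['pixels'][:,:,::-1])
a=cv2.imread('pics/side5.png')[170:290,200:380];cv2.imwrite('pics/side5c.png',cv2.resize(a,None,fx=4.4,fy=4.4,interpolation=cv2.INTER_CUBIC))
E
```

```text
time: 8.35
tool_pos: [0.5354, -0.0799, 0.0585]
tcp_rot: [-1.567, -0.138, 0.134]
wrist_force: [0.2, -0.1, 0.7]
width: 0.002
[ 0.53539135 -0.07991327  0.05849102] [ 0.17556114 -0.11278221  0.72499125]
```

View pics/side5c.png

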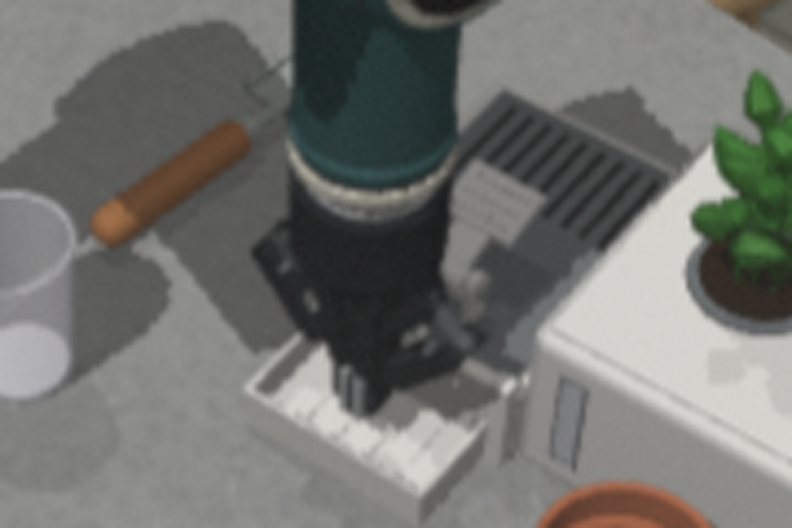

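View pics/wrist5.png

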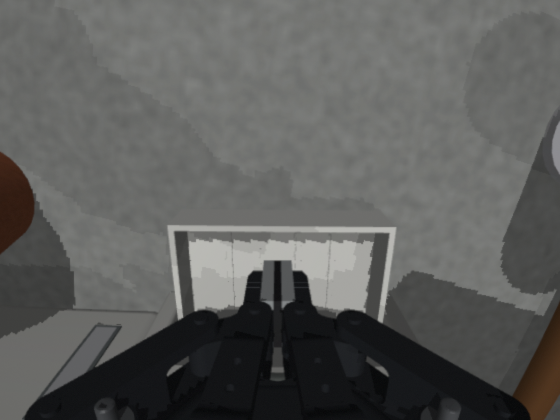

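```bash
python3 -m jog '[[0,0,-10,0,0],[0,0,-18,0,0],[0,0,-22,0,0],[0,0,-22,0,0],[-8,-1.3,-22,0,0],[-14,-2.3,-22,0,0],[-20,-3.3,-22,0,0],[-26,-4.3,-22,0,0],[-30,-5,-22,0,0],[-30,-5,-22,0,0]]'
python3 - <<'E'
from h import *
s=bot.read_state();print(s['tool_pos'],s['wrist_force'])
for n in ['side','wrist']:
    c=bot.read_camera(n);cv2.imwrite(f'pics/{n}6.png',c['pixels'][:,:,::-1])
a=cv2.imread('pics/side6.png')[170:300,200:380];cv2.imwrite('pics/side6c.png',cv2.resize(a,None,fx=4.4,fy=4.4,interpolation=cv2.INTER_CUBIC))
E
```

```text
time: 9.7
tool_pos: [0.5039, -0.0848, 0.0353]
tcp_rot: [-1.566, -0.135, 0.136]
wrist_force: [-0.1, 0.8, -1.2]
width: 0.007
[ 0.503868   -0.08478374  0.03530397] [-0.12240682  0.82483051 -1.18121332]
```

View pics/side6c.png

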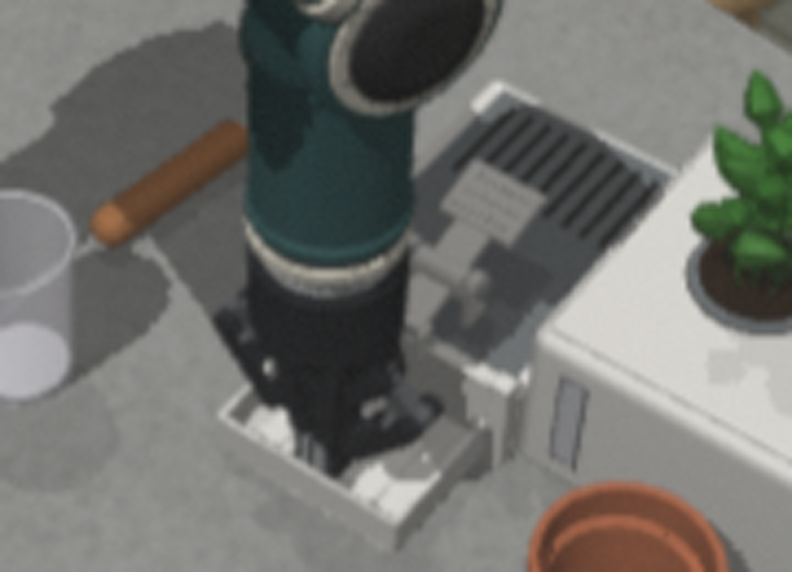

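View pics/wrist6.png

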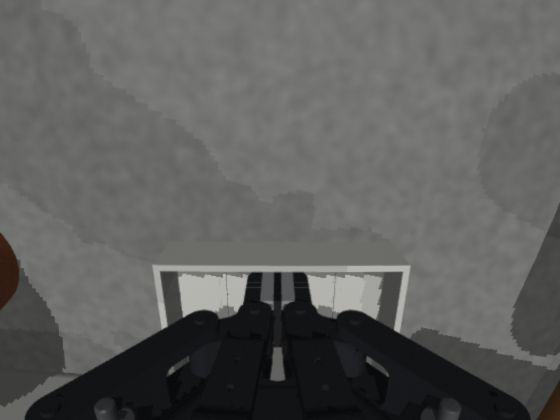

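```bash
python3 -m jog '[[-5,-0.8,0,0,0],[-10,-1.7,0,0,0],[-15,-2.5,0,0,0],[-20,-3.3,0,0,0],[-24,-4,0,0,0],[-28,-4.6,0,0,0],[-31,-5.1,0,0,0],[-32,-5.3,0,0,0],[-33,-5.5,0,0,0],[-33,-5.5,0,0,0]]'
python3 - <<'E'
from h import *
s=bot.read_state();print(s['tool_pos'],s['wrist_force'])
p=np.load('g.npy')
for n in ['side','top']:
    c=bot.read_camera(n);cv2.imwrite(f'pics/{n}7.png',c['pixels'][:,:,::-1])
    print(n,proj(c,G(p,[(-.118,.057,.026),(-.118,-.057,.026)])))
a=cv2.imread('pics/side7.png')[190:310,200:350];cv2.imwrite('pics/side7c.png',cv2.resize(a,None,fx=5,fy=5,interpolation=cv2.INTER_CUBIC))
E
```

```text
time: 11.05
tool_pos: [0.473, -0.09, 0.0358]
tcp_rot: [-1.567, -0.138, 0.133]
wrist_force: [5.7, 4.1, -2.1]
width: 0.001
[ 0.47303916 -0.08997161  0.03577856] [ 5.6996312   4.14036144 -2.08603655]
side [[240.03083257 273.59643169]
 [281.03629959 299.76439846]]
top [[301.50035633 266.0615839 ]
 [347.37581007 252.03886278]]
```

View pics/side7c.png

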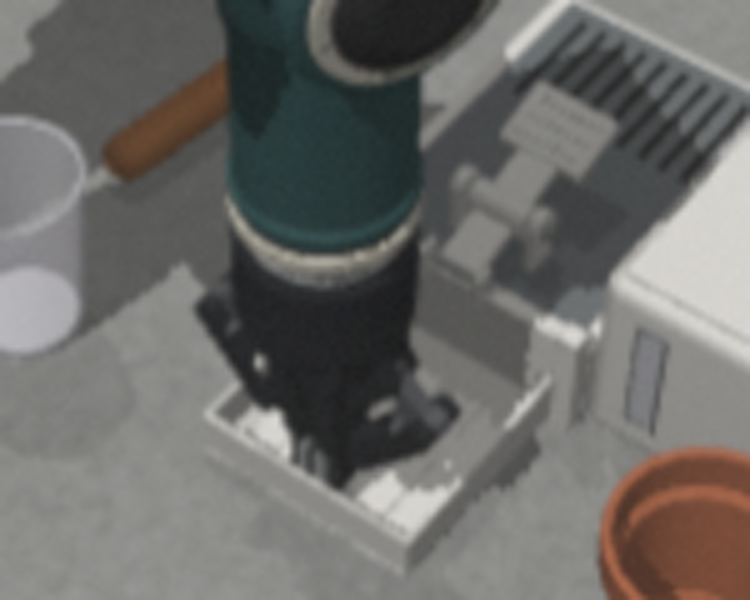

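```bash
python3 -m jog '[[-1,-0.2,0,0,0],[-2,-0.3,0,0,0],[-3,-0.5,0,0,0],[-3,-0.5,0,0,0],[-3,-0.5,0,0,0],[-4,-0.7,0,0,0],[-4,-0.7,0,0,0],[-4,-0.7,0,0,0],[-4,-0.7,0,0,0],[-4,-0.7,0,0,0]]'
```

```text
time: 12.4
tool_pos: [0.4729, -0.0906, 0.0372]
tcp_rot: [-1.567, -0.144, 0.126]
wrist_force: [12.8, 6.4, -2.6]
width: -0.001
```

Force rose and the TCP stayed put, so the tray is at its stop. Next I back off and go up.

```bash
python3 -m jog '[[4,0.7,0,0,0],[9,1.5,0,0,0],[15,2.5,0,0,0],[15,2.5,0,0,0],[15,2.5,10,0,0],[15,2.5,30,0,0],[15,2.5,60,0,0],[15,2.5,100,0,0],[15,2.5,140,0,0],[15,2.5,180,0,0]]'
python3 - <<'E'
from h import *
s=bot.read_state();print(s['tool_pos'],s['wrist_force'])
p=np.load('g.npy')
for n in ['side','wrist']:
    c=bot.read_camera(n);cv2.imwrite(f'pics/{n}8.png',c['pixels'][:,:,::-1])
    print(n,proj(c,G(p,[(-.118,.057,.026),(-.118,-.057,.026)])))
a=cv2.imread('pics/side8.png')[190:310,200:350];cv2.imwrite('pics/side8c.png',cv2.resize(a,None,fx=5,fy=5,interpolation=cv2.INTER_CUBIC))
E
```

```text
time: 13.65
tool_pos: [0.4818, -0.0884, 0.2172]
tcp_rot: [-1.567, -0.136, 0.136]
wrist_force: [0.6, -0.3, -1.2]
width: 0.0
[ 0.48182523 -0.08841808  0.21717893] [ 0.61167114 -0.32853319 -1.22707672]
side [[240.03083257 273.59643169]
 [281.03629959 299.76439846]]
wrist [[337.92572771 159.99809985]
 [220.77895717 158.86561282]]
```

View pics/side8c.png

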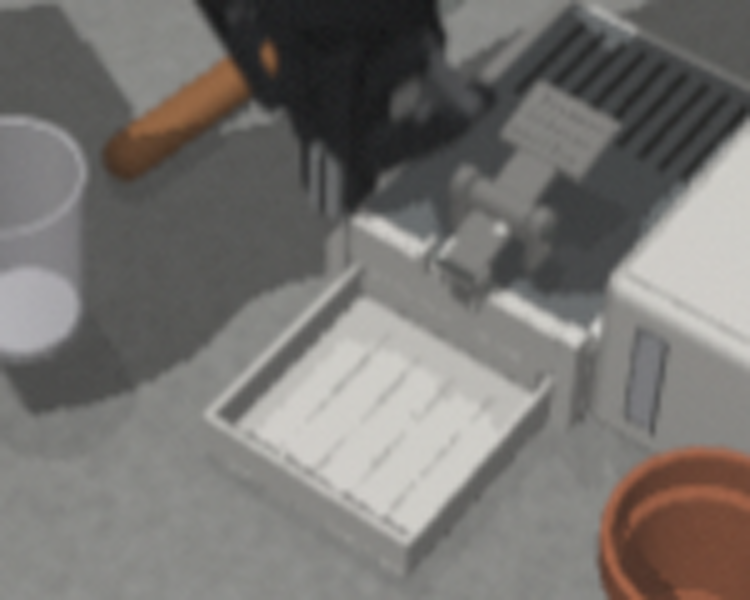

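View pics/wrist8.png

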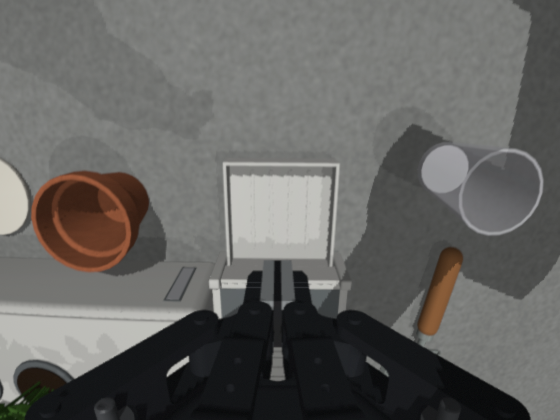

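```bash
python3 -m jog '[[0,0,0,0,0],[0,0,0,0,0],[0,0,0,0,0],[0,0,0,0,0],[0,0,0,0,0],[0,0,0,0,0],[0,0,0,0,0],[0,0,0,0,0],[0,0,0,0,0],[0,0,0,0,0]]'; python3 -c "
from workcell import bot
print(bot.finish_job())"
```

```text
time: 15.0
tool_pos: [0.4824, -0.0884, 0.2153]
tcp_rot: [-1.567, -0.136, 0.136]
wrist_force: [-0.0, -0.4, -0.3]
width: 0.003
the job is handed in; nothing more can be done
None
```

The drip tray is out to its stop with the gate down again, and I handed the job in at 15.0 s; no verdict is reported.

- **Press:** I pushed the pad down with the shut fingers, which raised the gate, and held it about 0.8 s until the tray had slid out. When I let the pad up, the side picture showed the gate down and the tray about 62 mm out.
- **Pull:** I put the fingertips behind the front wall and drew the tray out. At the end a further 4 mm of commanded pull did not move the tool, and the horizontal force rose from about 7 to 14 N, so I took that as the stop. I then backed the fingers off and raised them clear.
- **Last checks:** In the pictures the tray's front corners lie within 1 to 2 pixels of the predicted place at the stop, about 113 mm out against 115 mm nominal. The tray looks flat and the gate is down. The pot, cup and trowel look undisturbed; I did not measure them again, and the coaster was only partly in the last picture. The wrist force with the arm clear was about zero.

No check failed. The one small disagreement is that 2 mm at the stop, which is within the accuracy of the calibration.

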